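# Set out the check weights for the pull tester's load cell

## Robot

A 6-joint arm with a two-finger parallel gripper is mounted at the origin on a cart in front of the work surface, level with it; the furniture and walls round the work are solid. World frame = base frame: x ahead of the robot, y to its left, z up, the work surface at z = 0. Lengths are in m, angles in rad, forces in N, time in s.
With the tool pointing down it reaches from about 0.3 to 0.75 m from the base axis. Payload 8.5 kg.
Tool frame: the origin (TCP) lies between the finger pads; the fingertips stand 14 mm ahead of it and the grasp point (between the pads) lies 5 mm behind it; z points along the fingers, y is the line along which they close (so a half turn about z gives the same grasp; the last joint's range is limited). The gripper opens to 88 mm and grips with 3 to 60 N. Pads are 18 mm wide; open, the fingers measure 123 mm over their backs; the gripper's body (75 mm by 187 mm) begins 45 mm behind the grasp point.
Start: joints at [-1.459, 0.381, 1.297, -0, 1.464, -0.215], TCP at [0.177, -0.521, 0.253] pointing down, gripper open.
Joint ranges: [-3.11, 3.11], [-0.89, 2.33], [0.22, 2.48], [-1.42, 4.56], [0.17, 2.85], [-2.88, 2.88]. Speed limits (rad/s): [2.39, 2.39, 3.14, 3.14, 3.14, 3.14].

## Interface

Orientations are given as a unit quaternion [w, x, y, z].
In Python, from plant import * gives the robot as it stands.
- The arm moves only by the shell command python3 -m jog 'ROWS' [FORCE]. ROWS is JSON, a list of rows, each a list of 7 numbers: the finger opening in cm, from 0 to 8.81, then the shift along the tool's x, y, z in cm, then the turn, a rotation vector about the tool's x, y, z in rad. In form: [[fingers, tx, ty, tz, rx, ry, rz], ...]. A call has 1 to 20 rows; each row shifts and turns the commanded pose from where the row before left it, along the tool's axes as they then stand; what a row does not reach is not made up. A row lasts 1/12 s, in which the tool goes at most 41.7 mm and 7.16 degrees, less where a joint would pass 70% of its speed; a pose out of reach is approached as far as the arm can. A call is refused whole if a number of a shift passes 4.17 or a number of a turn 0.125, either way. A call with a gripper value outside its range is refused whole. The fingers move at their own pace and stop on an object; FORCE is the grip in N (left out, the last holds). Time passes only in rows, so rows that do not move let the fingers close. It gives the time, the measured TCP pose, the force, the opening and the grip force at its end, in the units of the state.
- observe(): the state, without advancing time (a new reading comes with each control period).
- capture(name): name is "side" or "top" or "wrist"; returns (picture, depth): 400x640x3 uint8, red, green, blue; 400x640 float32, m along the optical axis (not along the pixel's ray), 0 where there is no reading.
- camera_model(name): a dict with "intrinsics" (3x3 intrinsics, pixels), "rvec" (rotation vector, rad) and "tvec" (3), from world to camera coordinates, as OpenCV has them; the wrist camera has in their place "tool_from_camera" (4x4, takes a point from camera to tool coordinates, whose origin is the TCP and whose axes are the flange's). Camera axes: x right, y down, z forward; pixel columns grow to the right and rows downward; lengths in m; the calibration is good to about 2 mm. The wrist camera is an equidistant fisheye: a pixel r from the principal point sees the ray r / f radians off the axis. A picture is of the moment at which its call begins: read the wrist's pose just before it. camera_model takes no time and is no camera call.
- close_job(): hands the job in; it is judged then, once.
The state is a dict: "t": time; "q": joint angles; "dq": joint speeds; "effort": joint torques, N m; "position": TCP position; "eef_rot": TCP orientation; "force": force on the tool from outside, world axes, zero at the start; "moment": the same for the moment, N m; "opening": finger opening in m; "grasp_force": force on a finger pad.
Only numpy, scipy, OpenCV 4.12 (cv2) and the standard library are available. Lean on these libraries where they do the work, as an engineer would, in place of code of your own. Each camera call takes 0.05 s, during which the arm holds its last target. There are 200 camera calls.

## Task

The pull tester's load cell is to be checked with rising loads, so set out the four brass weights in the order they will be used: stand them in the row of round seats on the aluminium rail by size, the smallest in the seat next to the steel loading pan and the largest in the seat farthest from it. Each weight ends upright, about in the middle of its own seat and let go. Leave the teal button that lies among the weights where it is.

Things in the scene. Friction and masses are not known exactly. Their poses are not given: they have to be found in the camera images.
- weight_50: the smallest of four loose brass check weights (50 g): an upright cylinder 18 mm in diameter and 23 mm high with a small round knob on a neck on top, 31 mm high in all; stands on the desk. Origin at the centre of its underside, z up the axis; grip it across the cylinder
- weight_100: the second smallest of four loose brass check weights (100 g): an upright cylinder 25 mm in diameter and 24 mm high with a small round knob on a neck on top, 34.5 mm high in all; stands on the desk. Origin at the centre of its underside, z up the axis; grip it across the cylinder
- weight_200: the second largest of four loose brass check weights (200 g): an upright cylinder 34 mm in diameter and 26 mm high with a small round knob on a neck on top, 40 mm high in all; stands on the desk. Origin at the centre of its underside, z up the axis; grip it across the cylinder
- weight_500: the largest of four loose brass check weights (500 g): an upright cylinder 46 mm in diameter and 36 mm high with a small round knob on a neck on top, 55 mm high in all; stands on the desk. Origin at the centre of its underside, z up the axis; grip it across the cylinder
- seat_1: one of four alike round black seats in a row, 70 mm apart, on a fixed flat aluminium rail (70 x 292 mm, 8 mm thick); this is the first of the row counted from the robot's left. 66 mm across, grey felt floor 62 mm across, lip 4 mm above the floor. Origin at the centre of its underside (8 mm over the desk), the floor 3 mm above it, z up, y along the row towards the robot's left. Fixed
- seat_2: one of four alike round black seats in a row, 70 mm apart, on a fixed flat aluminium rail (70 x 292 mm, 8 mm thick); this is the second of the row counted from the robot's left. 66 mm across, grey felt floor 62 mm across, lip 4 mm above the floor. Origin at the centre of its underside (8 mm over the desk), the floor 3 mm above it, z up, y along the row towards the robot's left. Fixed
- seat_3: one of four alike round black seats in a row, 70 mm apart, on a fixed flat aluminium rail (70 x 292 mm, 8 mm thick); this is the third of the row counted from the robot's left. 66 mm across, grey felt floor 62 mm across, lip 4 mm above the floor. Origin at the centre of its underside (8 mm over the desk), the floor 3 mm above it, z up, y along the row towards the robot's left. Fixed
- seat_4: one of four alike round black seats in a row, 70 mm apart, on a fixed flat aluminium rail (70 x 292 mm, 8 mm thick); this is the fourth of the row counted from the robot's left. 66 mm across, grey felt floor 62 mm across, lip 4 mm above the floor. Origin at the centre of its underside (8 mm over the desk), the floor 3 mm above it, z up, y along the row towards the robot's left. Fixed
- pan: small round bright steel loading pan, 60 mm across and 10 mm high, its wire bail folded down on the rim; stands fixed on the desk at one end of the row of seats (left or right end, 75 mm from the middle of the nearest seat), a black tape roll 59 mm across and 19 mm high at the other end. Origin at the centre of its underside
- button: loose teal round covered button, 26 mm across and 11 mm high, lying on the desk among the weights; not part of the job. Origin at the centre of its underside
There are look-alikes about, which are no part of the job. Leave any pink or red look-alike of the weight_100 alone.

How it is judged:
At the end, for the whole second after the job is handed in: From the pan outwards the seats hold the 50, 100, 200 and 500 g weight, each standing on its seat's floor (not on the lip) within 15 mm of the seat's centre, upright within 0.1 rad and at rest (angle between each of weight_50, weight_100, weight_200, weight_500's own z axis and vertical below 0.1 rad and linear speed of each of weight_50, weight_100, weight_200, weight_500 below 0.02 m/s and ((horizontal distance between pan and seat_1 below 0.11 m and horizontal distance between weight_50 and seat_1 below 0.015 m and z of weight_50 in the frame of seat_1 between 0 and 0.0055 m and horizontal distance between weight_100 and seat_2 below 0.015 m and z of weight_100 in the frame of seat_2 between 0 and 0.0055 m and horizontal distance between weight_200 and seat_3 below 0.015 m and z of weight_200 in the frame of seat_3 between 0 and 0.0055 m and horizontal distance between weight_500 and seat_4 below 0.015 m and z of weight_500 in the frame of seat_4 between 0 and 0.0055 m) or (horizontal distance between pan and seat_4 below 0.11 m and horizontal distance between weight_50 and seat_4 below 0.015 m and z of weight_50 in the frame of seat_4 between 0 and 0.0055 m and horizontal distance between weight_100 and seat_3 below 0.015 m and z of weight_100 in the frame of seat_3 between 0 and 0.0055 m and horizontal distance between weight_200 and seat_2 below 0.015 m and z of weight_200 in the frame of seat_2 between 0 and 0.0055 m and horizontal distance between weight_500 and seat_1 below 0.015 m and z of weight_500 in the frame of seat_1 between 0 and 0.0055 m))); the robot touches nothing.
It fails at once if the teal button is shifted more than 20 mm (distance of button from where it was at the start of the episode above 0.02 m).
It also fails if it takes over 88 s, if anything falls off the work surface, if the arm or the gripper's body presses on something with over 40 N, if the wrist force passes 120 N, or if a joint passes its speed limit or range.

## Working session

There is one attempt and no reset: what is moved stays moved. The work goes in short steps, Python scripts to look and compute and a shell command to move; the robot and the scene stay as the last step left them, time stands still between calls to the robot, and variables do not carry over. Pictures are saved under pics/ and viewed, at most 14 in all, crops included, and the job is handed in when it is done.

```bash
mkdir -p pics; ls; python3 - <<'E'
from plant import *
import cv2,numpy as np
print(observe())
for n in("top","side"):
    p,d=capture(n); cv2.imwrite(f"pics/{n}0.png",p[:,:,::-1]); np.savez(f"pics/{n}0.npz",p=p,d=d)
    print(camera_model(n))
E
```

```text
pics
{'t': 0.0, 'q': array([-1.45929571e+00,  3.81184753e-01,  1.29826413e+00, -9.36713577e-07,
        1.46357602e+00, -2.15278813e-01]), 'dq': array([ 0.00111647, -0.00047474, -0.00113353,  0.0005325 ,  0.00047076,
        0.00200145]), 'effort': array([-1.11968497e-03, -4.37923121e+01, -2.24556667e+01,  7.12603563e-02,
        3.52475059e-02, -1.34128677e-04]), 'position': array([ 0.17652601, -0.5206272 ,  0.25214265]), 'eef_rot': array([-7.15183093e-04,  9.86681308e-01,  1.62663712e-01,  3.66772884e-05]), 'force': array([ 0.57223683, -0.34248071, -0.33582572]), 'moment': array([-0.04338734, -0.02664322,  0.02146638]), 'grasp_force': 0.0, 'opening': 0.08829798647905172}
{'intrinsics': array([[381.07010059,   0.        , 321.84904628],
       [  0.        , 381.07010059, 193.76976144],
       [  0.        ,   0.        ,   1.        ]]), 'rvec': array([ 2.12661952, -2.1539802 ,  0.16644413]), 'tvec': array([-0.23976634,  0.54919204,  0.80184752])}
{'intrinsics': array([[416.34485315,   0.        , 317.58726188],
       [  0.        , 416.34485315, 201.88852091],
       [  0.        ,   0.        ,   1.        ]]), 'rvec': array([ 2.0848077 , -0.00272781, -0.02243551]), 'tvec': array([-0.51775054, -0.07559161,  1.11325517])}
```

View pics/top0.png

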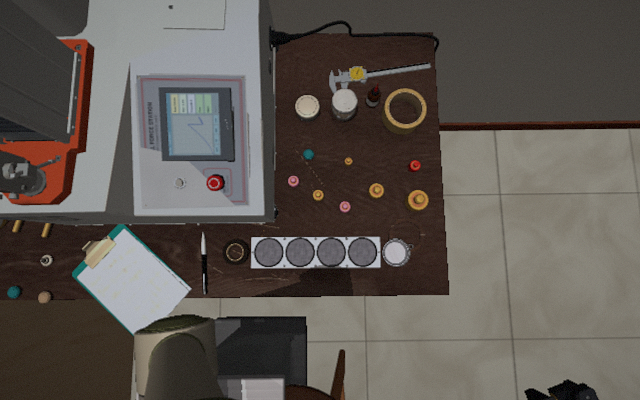

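View pics/side0.png

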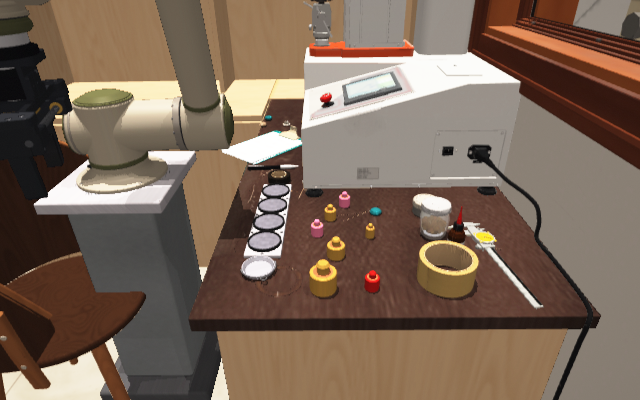

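The top view shows the seats at (270–362, 252), the pan on the right at (396, 252), and the tape roll at (236, 252). The brass weights are 50 at (348,161), 100 at (318,195), 200 at (376,190) and 500 at (418,200). The button is at (308,155). The pink and red look-alikes are at (293,181), (345,207) and (415,166). Next I'll measure them.

```bash
cat > h.py <<'E'
import numpy as np,cv2
from plant import *
def world(n,d):
    c=camera_model(n);K=c["intrinsics"];R=cv2.Rodrigues(c["rvec"])[0];t=c["tvec"]
    v,u=np.mgrid[:400,:640]
    P=np.dstack([(u-K[0,2])/K[0,0]*d,(v-K[1,2])/K[1,1]*d,d])
    return (P-t)@R
def project(n,X):
    c=camera_model(n);return cv2.projectPoints(np.array(X,float).reshape(-1,1,3),c["rvec"],c["tvec"],c["intrinsics"],None)[0][:,0]
E
python3 - <<'E'
from h import *
seeds={"top":dict(w50=(348,161),w100=(318,195),w200=(376,190),w500=(418,200),but=(308,155),pinkA=(293,181),pinkB=(345,207),red=(415,166)),
"side":dict(w50=(370,232),w100=(330,214),w200=(336,251),w500=(323,283),but=(376,212),pinkA=(344,201),pinkB=(317,229),red=(372,283))}
for n in("top","side"):
    f=np.load(f"pics/{n}0.npz");p,d=f["p"],f["d"];W=world(n,d)
    hsv=cv2.cvtColor(p,cv2.COLOR_RGB2HSV)
    print(n,"desk z",W[225:232,330:400,2].mean() if n=="top" else W[300,230:290,2].mean())
    for k,(u,v) in seeds[n].items():
        s=(slice(v-22,v+23),slice(u-22,u+23))
        h=hsv[v-1:v+2,u-1:u+2,0].astype(int);h0=np.median(h)
        dh=np.abs((hsv[s][...,0].astype(int)-h0+90)%180-90)
        m=((dh<8)&(hsv[s][...,1]>110)&(hsv[s][...,2]>60)).astype(np.uint8)
        _,l=cv2.connectedComponents(m);m=l==l[22,22]
        w=W[s][m];lo,hi=np.percentile(w,[3,97],axis=0)
        print(k,m.sum(),"mean",w.mean(0).round(4),"mid",((lo+hi)/2).round(4),"ext",(hi-lo).round(4),"zmax",hi[2].round(4))
    if n=="top":
        for k,u in dict(tape=236,s1=270,s2=300,s3=331,s4=362,pan=396).items(): print(k,W[252,u].round(4))
        # seats: dark lip/felt circles
        z=W[...,2]; 
        rail=cv2.inRange(p,(150,150,150),(255,255,255));rail[:225]=0;rail[275:]=0;rail[:,:245]=0;rail[:,385:]=0
        cnt=max(cv2.findContours(rail,0,2)[0],key=cv2.contourArea);r=cv2.minAreaRect(cnt);print(r)
        b=cv2.boxPoints(r);c=camera_model(n);K=c["intrinsics"];R=cv2.Rodrigues(c["rvec"])[0];t=c["tvec"]
        def onz(uv,z):
            ray=R.T@np.array([(uv[0]-K[0,2])/K[0,0],(uv[1]-K[1,2])/K[1,1],1]);C=-R.T@t
            return C+ray*(z-C[2])/ray[2]
        print(np.array([onz(q,.008) for q in b]).round(4),onz(r[0],.008).round(4))
E
```

```text
top desk z 0.008014718889695368
w50 56 mean [ 0.6257 -0.3081  0.0216] mid [ 0.6279 -0.3095  0.0165] ext [0.0203 0.0187 0.032 ] zmax 0.0325
w100 91 mean [ 0.5455 -0.2378  0.0335] mid [ 0.5473 -0.2381  0.0188] ext [0.0224 0.0226 0.0352] zmax 0.0364
w200 146 mean [ 0.5544 -0.3695  0.0277] mid [ 0.5559 -0.3705  0.0218] ext [0.0316 0.0335 0.0414] zmax 0.0424
w500 288 mean [ 0.5303 -0.4603  0.0381] mid [ 0.5311 -0.465   0.0289] ext [0.0409 0.0494 0.0565] zmax 0.0572
but 81 mean [ 0.6465 -0.2157  0.0103] mid [ 0.6472 -0.2156  0.0097] ext [0.02   0.0215 0.0083] zmax 0.0138
pinkA 2007 mean [ 0.5816 -0.1808  0.0132] mid [ 0.5831 -0.1835  0.0349] ext [0.1018 0.0917 0.0727] zmax 0.0712
pinkB 2006 mean [ 0.5204 -0.2996  0.0069] mid [ 0.5212 -0.2999  0.0117] ext [0.0985 0.0981 0.0269] zmax 0.0251
red 102 mean [ 0.6111 -0.4587  0.032 ] mid [ 0.6138 -0.4642  0.0185] ext [0.0226 0.0295 0.0374] zmax 0.0372
tape [ 0.4212 -0.0504  0.0027]
s1 [ 0.4201 -0.1288  0.0125]
s2 [ 0.4193 -0.1962  0.0145]
s3 [ 0.4184 -0.2656  0.0122]
s4 [ 0.4175 -0.3349  0.0148]
pan [ 0.4166 -0.4131  0.0032]
((273.5, 252.0), (30.
[... 353 characters left out ...]
  0.0171] ext [0.026  0.0597 0.0347] zmax 0.0344
w200 398 mean [ 0.5536 -0.3791  0.0205] mid [ 0.554  -0.3647  0.0203] ext [0.0315 0.047  0.0401] zmax 0.0403
w500 825 mean [ 0.5303 -0.4746  0.0283] mid [ 0.5306 -0.466   0.0273] ext [0.0431 0.0376 0.0536] zmax 0.0541
but 68 mean [ 0.6448 -0.223   0.0085] mid [ 0.6448 -0.2204  0.0078] ext [0.0211 0.0197 0.0091] zmax 0.0124
pinkA 98 mean [ 0.5788 -0.1917  0.0116] mid [ 0.5789 -0.1906  0.0117] ext [0.0225 0.01   0.0232] zmax 0.0233
pinkB 113 mean [ 0.5183 -0.3082  0.0115] mid [ 0.5181 -0.3072  0.0115] ext [0.0221 0.0088 0.0211] zmax 0.022
red 1553 mean [ 0.6127 -0.4532  0.0045] mid [ 0.6153 -0.4473  0.0129] ext [0.0748 0.1094 0.0276] zmax 0.0268
```

```bash
python3 - <<'E'
import cv2
p=cv2.imread("pics/top0.png")[130:280,220:450];cv2.imwrite("pics/crop0.png",cv2.resize(p,(800,522),interpolation=2))
E
```

```text
(no output)
```

View pics/crop0.png

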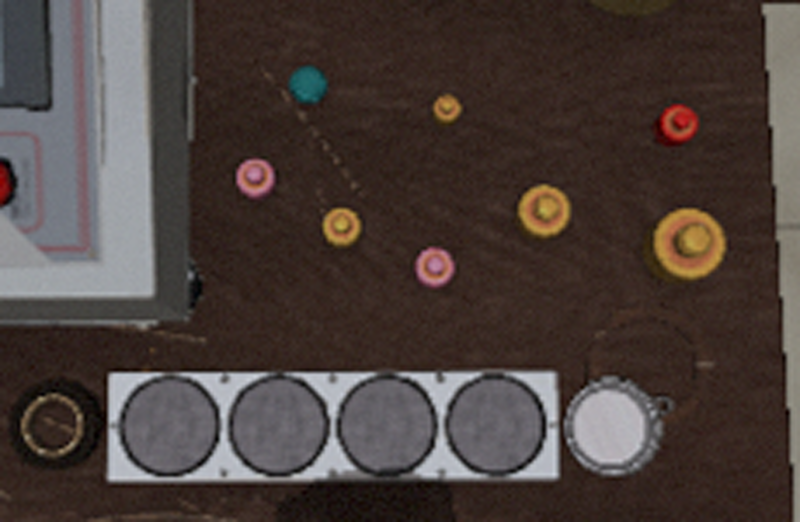

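The crop confirms the layout: pan at the right end (crop 610,427), so 50→seat_4, 100→seat_3, 200→seat_2 and 500→seat_1. I'll refine the positions by matching silhouettes and check where the machine wall is.

```bash
cat > fit.py <<'E'
from h import *
def cyl(r,h,H):
    a=np.linspace(0,2*np.pi,48);k=.32*r
    return np.vstack([np.c_[q*np.cos(a),q*np.sin(a),a*0+z] for q,z in((r,0),(r,h))]+[np.c_[k*np.cos(a),k*np.sin(a),a*0+z] for z in(h,H)])
dims=dict(w50=(.009,.023,.031),w100=(.0125,.024,.0345),w200=(.017,.026,.04),w500=(.023,.036,.055),but=(.013,.006,.011))
def hull_c(n,pts,groups):
    m=np.zeros((1600,2560),np.uint8)
    for g in groups: cv2.fillConvexPoly(m,cv2.convexHull((project(n,pts[g])*4+1.5).round().astype(np.int32)),1)
    M=cv2.moments(m,True);return np.array([M["m10"]/M["m00"]-1.5,M["m01"]/M["m00"]-1.5])/4,M["m00"]/16
def fit(n,p,name,guess,z0=0,hue=None,box=30):
    hsv=cv2.cvtColor(p,cv2.COLOR_RGB2HSV).astype(int)
    lo,hi=(80,100) if name=="but" else (10,30)
    x=np.array(guess,float);pts=cyl(*dims[name])
    g=[slice(0,96),slice(96,192)]
    m=((hsv[...,0]>=lo)&(hsv[...,0]<=hi)&(hsv[...,1]>110)&(hsv[...,2]>70)).astype(np.uint8)
    uv,_=hull_c(n,pts+[*x,z0],g)
    nl,l,st,ce=cv2.connectedComponentsWithStats(m)
    i=1+np.argmin(np.linalg.norm(ce[1:]-uv,axis=1)+100*(st[1:,4]<25))
    for _ in range(4):
        f0,A=hull_c(n,pts+[*x,z0],g)
        J=np.column_stack([(hull_c(n,pts+[*(x+e),z0],g)[0]-f0)/.01 for e in(np.array([.01,0]),np.array([0,.01]))])
        x=x+np.linalg.solve(J,ce[i]-f0)
    return x.round(4),st[i,4],int(A)
E
python3 - <<'E'
from fit import *
G=dict(w50=(.626,-.31),w100=(.546,-.238),w200=(.555,-.37),w500=(.53,-.465),but=(.646,-.217))
for n in("top","side"):
    p=np.load(f"pics/{n}0.npz")["p"]
    for k in G: print(n,k,*fit(n,p,k,G[k]))
f=np.load("pics/top0.npz");W=world("top",f["d"])
for r in(150,180,195,205,215,222,230): print(r,[tuple(W[r,u].round(3)) for u in(262,268,272,276,280)])
# side: seat ellipses (grey felt, z=.011)
p=np.load("pics/side0.npz")["p"]
for n,cs in(("top",[(171,425),(279,425),(387,425),(496,425),(610,427)]),):
    c=camera_model(n);K=c["intrinsics"];R=cv2.Rodrigues(c["rvec"])[0];C=-R.T@c["tvec"]
    for (a,b) in cs:
        u=a/3.478+220;v=b/3.478+130;ray=R.T@np.array([(u-K[0,2])/K[0,0],(v-K[1,2])/K[1,1],1]);print((C+ray*(.014-C[2])/ray[2]).round(4))
n="side";c=camera_model(n);K=c["intrinsics"];R=cv2.Rodrigues(c["rvec"])[0];C=-R.T@c["tvec"]
for (u,v) in [(275,190),(272,205),(268.5,222),(264.5,241)]:
    ray=R.T@np.array([(u-K[0,2])/K[0,0],(v-K[1,2])/K[1,1],1]);print("side",(C+ray*(.013-C[2])/ray[2]).round(4))
E
```

```text
top w50 [ 0.628 -0.309] 54 68
top w100 [ 0.5483 -0.2375] 100 114
top w200 [ 0.5575 -0.3714] 181 212
top w500 [ 0.5334 -0.4644] 338 419
top but [ 0.6484 -0.2157] 72 104
side w50 [ 0.6239 -0.3076] 146 136
side w100 [ 0.546  -0.2372] 199 182
side w200 [ 0.537  -0.4295] 1322 444
side w500 [ 0.5369 -0.4361] 1322 840
side but [ 0.6459 -0.2135] 67 89
150 [(np.float64(0.604), np.float64(-0.138), np.float64(0.198)), (np.float64(0.625), np.float64(-0.138), np.float64(0.124)), (np.float64(0.639), np.float64(-0.14), np.float64(0.073)), (np.float64(0.659), np.float64(-0.14), np.float64(0.002)), (np.float64(0.659), np.float64(-0.149), np.float64(0.001))]
180 [(np.float64(0.551), np.float64(-0.136), np.float64(0.185)), (np.float64(0.564), np.float64(-0.138), np.float64(0.12)), (np.float64(0.575), np.float64(-0.138), np.float64(0.06)), (np.float64(0.587), np.float64(-0.14), np.float64(-0.0)), (np.float64(0.586), np.float64(-0.149), np.float64(0.003))]
195 [(np.float64(0.524), np.float64(-0.136), np.float64(0.18)), (np.float64(0.533), np.float64(-0.138), np.float64(0.118)), (np.float64(0.542), np.flo
[... 910 characters left out ...]
64(-0.131), np.float64(0.001)), (np.float64(0.488), np.float64(-0.14), np.float64(0.0)), (np.float64(0.488), np.float64(-0.15), np.float64(-0.001))]
230 [(np.float64(0.47), np.float64(-0.108), np.float64(0.001)), (np.float64(0.47), np.float64(-0.122), np.float64(-0.002)), (np.float64(0.47), np.float64(-0.131), np.float64(-0.001)), (np.float64(0.47), np.float64(-0.141), np.float64(0.002)), (np.float64(0.47), np.float64(-0.15), np.float64(0.002))]
[ 0.4197 -0.1272  0.014 ]
[ 0.4188 -0.1967  0.014 ]
[ 0.4179 -0.2662  0.014 ]
[ 0.417  -0.3363  0.014 ]
[ 0.4148 -0.4096  0.014 ]
side [ 0.4179 -0.129   0.013 ]
side [ 0.4181 -0.2004  0.013 ]
side [ 0.4181 -0.2713  0.013 ]
side [ 0.418 -0.34   0.013]
```

```bash
python3 -c "
from plant import *
print(camera_model('wrist'))"; python3 -m jog '[[8.8,0,0,0,0,0,0.109],[8.8,0,0,0,0,0,0.109],[8.8,0,0,0,0,0,0.109],[8.8,2.9,-0.5,1,0,0,0],[8.8,2.9,-0.5,1,0,0,0],[8.8,2.9,-0.5,1,0,0,0],[8.8,2.9,-0.5,1,0,0,0],[8.8,2.9,-0.5,1,0,0,0],[8.8,2.9,-0.5,1,0,0,0],[8.8,2.9,-0.5,1,0,0,0],[8.8,2.9,-0.5,1,0,0,0],[8.8,2.9,-0.5,1,0,0,0],[8.8,2.9,-0.5,1,0,0,0],[8.8,2.9,-0.5,1,0,0,0],[8.8,2.9,-0.5,1,0,0,0],[8.8,0,0,0,0,0,0],[8.8,0,0,0,0,0,0]]' 40
```

```text
{'intrinsics': array([[309.70691629,   0.        , 320.84863363],
       [  0.        , 309.70691629, 198.70071682],
       [  0.        ,   0.        ,   1.        ]]), 'tool_from_camera': array([[ 1.02363978e-03, -9.53395460e-01, -3.01721806e-01,
         7.74025976e-02],
       [ 9.99997448e-01,  1.58356091e-03, -1.61116169e-03,
        -1.34633513e-04],
       [ 2.01386910e-03, -3.01719387e-01,  9.53394649e-01,
        -1.31842515e-01],
       [ 0.00000000e+00,  0.00000000e+00,  0.00000000e+00,
         1.00000000e+00]])}
t: 1.52
position: [0.5254, -0.46, 0.1312]
eef_rot: [-0.001, 1.0, 0.001, -0.001]
force: [0.0, -0.2, -0.6]
opening: 0.088
grasp_force: 0.0
```

```bash
python3 -m jog '[[8.8,0.66,0.4,2,0,0,0],[8.8,0,0,3,0,0,0],[8.8,0,0,3,0,0,0],[8.8,0,0,1.5,0,0,0],[8.8,0,0,1.2,0,0,0],[8.8,0,0,0,0,0,0],[4,0,0,0,0,0,0],[4,0,0,0,0,0,0],[4,0,0,0,0,0,0],[4,0,0,0,0,0,0],[4,0,0,0,0,0,0],[4,0,0,0,0,0,0],[4,0,0,0,0,0,0],[4,0,0,0,0,0,0]]' 45
```

```text
t: 2.68
position: [0.5313, -0.4642, 0.0262]
eef_rot: [-0.001, 1.0, 0.0, -0.0]
force: [-0.3, 6.3, 4.7]
opening: 0.0449
grasp_force: 45.0
```

```bash
python3 -m jog '[[4,0,0,-1,0,0,0],[4,0,0,-3,0,0,0],[4,0,0,-3,0,0,0],[4,0,0,-3,0,0,0],[4,0,0,0,0,0,-0.1],[4,0,0,0,0,0,-0.121],[4,0,0,0,0,0,-0.121],[4,0,0,0,0,0,-0.121],[4,0,0,0,0,0,-0.121],[4,0,0,0,0,0,-0.121],[4,0,0,0,0,0,-0.121],[4,0,0,0,0,0,-0.121],[4,0,0,0,0,0,-0.121],[4,0,0,0,0,0,-0.121],[4,0,0,0,0,0,-0.121],[4,0,0,0,0,0,-0.121],[4,0,0,0,0,0,-0.121],[4,0,0,0,0,0,-0.121],[4,0,0,0,0,0,-0.121]]'; python3 -m jog '[[4,0,0,0,0,0,-0.121],[4,0,0,0,0,0,-0.121],[4,0,0,0,0,0,-0.121],[4,0,0,0,0,0,-0.121],[4,0,0,0,0,0,-0.121],[4,0,0,0,0,0,-0.121],[4,0,0,0,0,0,-0.121],[4,0,0,0,0,0,-0.121],[4,0,0,0,0,0,-0.121],[4,0,0,0,0,0,-0.121],[4,0,0,0,0,0,-0.121],[4,0,0,0,0,0,-0.017],[4,0,0,0,0,0,0],[4,0,0,0,0,0,0]]'
```

```text
t: 4.27
position: [0.5308, -0.4651, 0.1253]
eef_rot: [-0.0, 0.622, 0.783, -0.0]
force: [0.1, -0.2, -5.1]
opening: 0.0448
grasp_force: 45.0
t: 5.43
position: [0.531, -0.465, 0.1256]
eef_rot: [-0.0, 0.002, 1.0, 0.0]
force: [-0.1, -0.3, -5.0]
opening: 0.0446
grasp_force: 45.0
```

```bash
python3 -m jog '[[4,2.83,1,0,0,0,0],[4,2.83,2.5,0,0,0,0],[4,2.83,2.8,0,0,0,0],[4,2.83,2.8,0,0,0,0],[4,0,2.8,0,0,0,0],[4,0,2.8,0,0,0,0],[4,0,2.8,0,0,0,0],[4,0,2.8,0,0,0,0],[4,0,2.8,0,0,0,0],[4,0,2.8,0,0,0,0],[4,0,2.8,0,0,0,0],[4,0,2.8,0,0,0,0],[4,0,2.25,0,0,0,0],[4,0,0,0,0,0,0],[4,0,0,0,0,0,0],[4,0,0,0,0,0,0]]'
```

```text
t: 6.77
position: [0.4183, -0.128, 0.1261]
eef_rot: [0.001, 0.001, 1.0, -0.0]
force: [0.5, 0.7, -5.4]
opening: 0.0449
grasp_force: 45.0
```

```bash
python3 -m jog '[[4,0,0,2.5,0,0,0],[4,0,0,3,0,0,0],[4,0,0,1.8,0,0,0],[4,0,0,0.8,0,0,0],[4,0,0,0.4,0,0,0],[4,0,0,0.3,0,0,0],[4,0,0,0,0,0,0],[4,0,0,0,0,0,0]]'; python3 -m jog '[[5.4,0,0,0,0,0,0],[5.4,0,0,0,0,0,0],[5.4,0,0,0,0,0,0],[5.4,0,0,0,0,0,0],[5.4,0,0,-1,0,0,0],[6,0,0,-3,0,0,0],[6,0,0,-3,0,0,0],[6,0,0,-3,0,0,0],[6,0,0,0,0,0,0]]'
```

```text
t: 7.43
position: [0.4183, -0.1279, 0.0385]
eef_rot: [0.001, 0.0, 1.0, -0.0]
force: [-0.1, -0.4, -5.1]
opening: 0.0444
grasp_force: 45.0
t: 8.18
position: [0.4196, -0.1284, 0.1424]
eef_rot: [0.004, -0.0, 1.0, -0.002]
force: [0.2, -0.1, 1.0]
opening: 0.0601
grasp_force: 0.0
```

```bash
python3 -m jog '[[6,0,-1.2,0,0,0,0],[6,0,-3,0,0,0,0],[6,0,-3,0,0,0,0],[6,0,-3,0,0,0,0],[6,-2,-3,0,0,0,0],[6,-3,-3,0,0,0,0],[6,-3,-3,0,0,0,0],[6,-3,-3,0,0,0,0],[6,-2.6,-2,0,0,0,0],[6,0,0,0,0,0,0],[6,0,0,2,0,0,0],[6,0,0,3,0,0,0],[6,0,0,3,0,0,0],[6,0,0,0,0,0,0],[6,0,0,0,0,0,0]]'
```

```text
t: 9.43
position: [0.5512, -0.3677, 0.0558]
eef_rot: [-0.002, 0.0, 1.0, 0.002]
force: [-0.4, -0.3, 0.8]
opening: 0.06
grasp_force: 0.0
```

```bash
python3 -m jog '[[6,-0.43,-0.3,0.5,0,0,0],[6,0,0,2,0,0,0],[6,0,0,1,0,0,0],[6,0,0,0,0,0,0],[2.8,0,0,0,0,0,0],[2.8,0,0,0,0,0,0],[2.8,0,0,0,0,0,0],[2.8,0,0,0,0,0,0],[2.8,0,0,0,0,0,0],[2.8,0,0,0,0,0,0],[2.8,0,0,0,0,0,0]]' 30; python3 -m jog '[[2.8,0,0,-1,0,0,0],[2.8,0,0,-3,0,0,0],[2.8,0,0,-3,0,0,0],[2.8,0,0,-2.5,0,0,0],[2.8,0,0,0,0,0,0],[2.8,0,0,0,0,0,0]]'
```

```text
t: 10.35
position: [0.5569, -0.371, 0.0236]
eef_rot: [0.0, -0.0, 1.0, -0.0]
force: [-0.8, 1.0, 6.0]
opening: 0.0327
grasp_force: 30.0
t: 10.85
position: [0.5568, -0.3709, 0.1186]
eef_rot: [0.001, -0.0, 1.0, -0.001]
force: [-0.6, 0.5, -3.8]
opening: 0.0328
grasp_force: 30.0
```

```bash
python3 -m jog '[[2.8,1.5,1.5,0,0,0,0],[2.8,2.5,2.5,0,0,0,0],[2.8,3,3,0,0,0,0],[2.8,3,3,0,0,0,0],[2.8,2.5,3,0,0,0,0],[2.8,1.4,2.8,0,0,0,0],[2.8,0,1.5,0,0,0,0],[2.8,0,0,0,0,0,0],[2.8,0,0,0,0,0,0],[2.8,0,0,0,0,0,0]]'
```

```text
t: 11.68
position: [0.4189, -0.1996, 0.1171]
eef_rot: [-0.0, -0.0, 1.0, 0.0]
force: [0.2, -0.9, -1.9]
opening: 0.0329
grasp_force: 30.0
```

Down to 0.0355.

```bash
python3 -m jog '[[2.8,0,0.2,2.5,0,0,0],[2.8,0,0,2.5,0,0,0],[2.8,0,0,1.5,0,0,0],[2.8,0,0,0.8,0,0,0],[2.8,0,0,0.5,0,0,0],[2.8,0,0,0.3,0,0,0],[2.8,0,0,0,0,0,0],[2.8,0,0,0,0,0,0]]'
```

```text
t: 12.35
position: [0.419, -0.1973, 0.0372]
eef_rot: [0.0, -0.0, 1.0, -0.0]
force: [-0.7, 0.5, -2.2]
opening: 0.0329
grasp_force: 30.0
```

```bash
python3 -m jog '[[2.8,0,0,0.15,0,0,0],[2.8,0,0,0,0,0,0],[4.2,0,0,0,0,0,0],[4.2,0,0,0,0,0,0],[4.2,0,0,0,0,0,0],[4.2,0,0,0,0,0,0],[4.2,0,0,-1,0,0,0],[4.2,0,0,-3,0,0,0],[4.2,0,0,-3,0,0,0],[4.2,0,0,-3,0,0,0],[4.2,0,0,0,0,0,0]]'; python3 -m jog '[[4.2,0,-1.5,0,0,0,0],[4.2,-1,-3,0,0,0,0],[4.2,-3,-3,0,0,0,0],[4.2,-3,-2,0,0,0,0],[4.2,-3,-1.6,0,0,0,0],[4.2,-3,0,0,0,0,0],[4.2,-3,0,0,0,0,0],[4.2,-3,0,0,0,0,0],[4.2,-1.6,0,0,0,0,0],[4.2,0,0,2,0,0,0],[4.2,0,0,3,0,0,0],[4.2,0,0,2,0,0,0],[4.2,0,0,0,0,0,0],[4.2,0,0,0,0,0,0],[4.2,0,0,0,0,0,0]]'
```

```text
t: 13.27
position: [0.4203, -0.1981, 0.1399]
eef_rot: [0.003, -0.0, 1.0, -0.003]
force: [0.2, -0.3, 1.1]
opening: 0.0422
grasp_force: 0.0
t: 14.52
position: [0.6246, -0.3078, 0.0665]
eef_rot: [0.001, -0.0, 1.0, -0.001]
force: [0.1, -0.0, 0.4]
opening: 0.0423
grasp_force: 0.0
```

```bash
python3 -m jog '[[4.2,-0.1,0,1.5,0,0,0],[4.2,0,0,2,0,0,0],[4.2,0,0,1,0,0,0],[4.2,0,0,0.35,0,0,0],[4.2,0,0,0,0,0,0],[4.2,0,0,0,0,0,0],[1.2,0,0,0,0,0,0],[1.2,0,0,0,0,0,0],[1.2,0,0,0,0,0,0],[1.2,0,0,0,0,0,0],[1.2,0,0,0,0,0,0],[1.2,0,0,0,0,0,0],[1.2,0,0,0,0,0,0]]' 15; python3 -m jog '[[1.2,0,0,-1,0,0,0],[1.2,0,0,-3,0,0,0],[1.2,0,0,-3,0,0,0],[1.2,0,0,-2.5,0,0,0],[1.2,0,0,0,0,0,0],[1.2,0,0,0,0,0,0]]'
```

```text
t: 15.6
position: [0.6253, -0.3075, 0.0172]
eef_rot: [0.0, -0.0, 1.0, -0.0]
force: [0.1, 0.4, 3.4]
opening: 0.0174
grasp_force: 15.0
t: 16.1
position: [0.6255, -0.3075, 0.1133]
eef_rot: [0.001, -0.0, 1.0, -0.001]
force: [-0.3, -0.0, -1.0]
opening: 0.0177
grasp_force: 15.0
```

```bash
python3 -m jog '[[1.2,1.5,-0.5,0,0,0,0],[1.2,2.5,-1,0,0,0,0],[1.2,3,-1.5,0,0,0,0],[1.2,3,0,0,0,0,0],[1.2,3,0,0,0,0,0],[1.2,3,0,0,0,0,0],[1.2,3,0,0,0,0,0],[1.2,1.8,0,0,0,0,0],[1.2,0,0,2,0,0,0],[1.2,0,0,3,0,0,0],[1.2,0,0,1.5,0,0,0],[1.2,0,0,0,0,0,0],[1.2,0,0,0,0,0,0],[1.2,0,0,0,0,0,0]]'
```

```text
t: 17.27
position: [0.4173, -0.3375, 0.0472]
eef_rot: [0.0, -0.0, 1.0, -0.0]
force: [-0.0, 0.3, 0.1]
opening: 0.0172
grasp_force: 15.0
```

```bash
python3 -m jog '[[1.2,0,0,0.8,0,0,0],[1.2,0,0,0.5,0,0,0],[1.2,0,0,0.3,0,0,0],[1.2,0,0,0.22,0,0,0],[1.2,0,0,0,0,0,0],[1.2,0,0,0,0,0,0]]'; python3 -m jog '[[2.4,0,0,0,0,0,0],[2.4,0,0,0,0,0,0],[2.4,0,0,0,0,0,0],[2.4,0,0,-1,0,0,0],[2.4,0,0,-3,0,0,0],[2.4,0,0,-3,0,0,0],[4,0,0,-3,0,0,0],[4,0,0,0,0,0,0]]'
python3 - <<'E'
from h import *
p,d=capture("top");cv2.imwrite("pics/t1.png",cv2.resize(p[:,:,::-1][130:280,220:450],(800,522),interpolation=2))
p,d=capture("side");cv2.imwrite("pics/s1.png",cv2.resize(p[:,:,::-1][150:310,200:420],(800,582),interpolation=2))
E
```

```text
t: 17.77
position: [0.4172, -0.3374, 0.0286]
eef_rot: [0.0, -0.0, 1.0, -0.0]
force: [0.5, -1.1, 0.1]
opening: 0.0172
grasp_force: 15.0
t: 18.43
position: [0.4186, -0.339, 0.1346]
eef_rot: [0.003, -0.0, 1.0, -0.004]
force: [0.0, 0.7, 0.8]
opening: 0.0354
grasp_force: 0.0
```

View pics/s1.png

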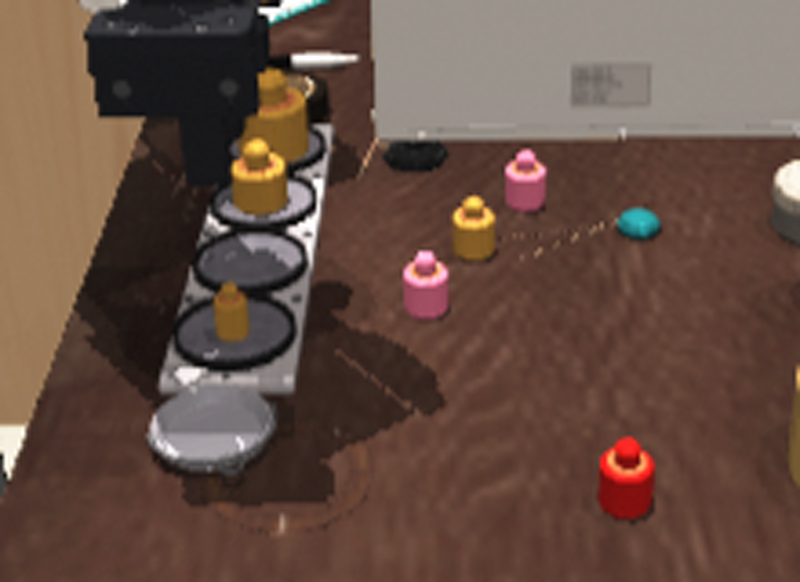

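The view shows 500, 200 and 50 standing centrally in seats 1, 2 and 4. The 100 g weight at crop (473,228) is next, and the button has not moved. I'll turn the tool so the gripper body and camera stay clear of the machine wall.

```bash
python3 -m jog '[[4,0,0,0,0,0,0.12],[4,0,0,0,0,0,0.12],[4,0,0,0,0,0,0.12],[4,0,0,0,0,0,0.12],[4,0,0,0,0,0,0.12],[4,0,0,0,0,0,0.12],[4,0,0,0,0,0,0.12],[4,0,0,0,0,0,0.12],[4,0,0,0,0,0,0.12],[4,0,0,0,0,0,0.12],[4,0,0,0,0,0,0.12],[4,0,0,0,0,0,0.12],[4,0,0,0,0,0,0.12],[4,0,0,0,0,0,0.12],[4,0,0,0,0,0,0.12],[4,0,0,0,0,0,0.12],[4,0,0,0,0,0,0.12],[4,0,0,0,0,0,0.12],[4,0,0,0,0,0,0.12]]' 20; python3 -m jog '[[4,0,0,0,0,0,0.12],[4,0,0,0,0,0,0.12],[4,0,0,0,0,0,0.12],[4,0,0,0,0,0,0.12],[4,0,0,0,0,0,0.12],[4,0,0,0,0,0,0.12],[4,0,0,0,0,0,0.12],[4,0,0,0,0,0,0.12],[4,0,0,0,0,0,0.12],[4,0,0,0,0,0,0.12],[4,0,0,0,0,0,0.12],[4,0,0,0,0,0,0.12],[4,0,0,0,0,0,0.12],[4,0,0,0,0,0,0.12],[4,0,0,0,0,0,0.12],[4,0,0,0,0,0,0.12],[4,0,0,0,0,0,0.12],[4,0,0,0,0,0,0],[4,0,0,0,0,0,0]]'
cat > go.py <<'E'
import sys,numpy as np
from plant import *
from scipy.spatial.transform import Rotation as R
s=observe();T=R.from_quat(s["eef_rot"],scalar_first=True)
print("tool cm",(T.inv().apply(np.array(eval(sys.argv[1]))-s["position"])*100).round(2),"pos",s["position"].round(4),"q6",s["q"][5].round(2),T.as_matrix()[:2,:2].round(3))
E
python3 go.py "[.547,-.2374,.06]"
```

```text
t: 20.12
position: [0.4167, -0.3369, 0.1273]
eef_rot: [-0.001, 0.91, 0.415, -0.0]
force: [-0.3, -0.4, -0.1]
opening: 0.0398
grasp_force: 0.0
t: 21.7
position: [0.4168, -0.3371, 0.1277]
eef_rot: [-0.0, 0.832, -0.554, -0.001]
force: [-0.0, -0.6, 0.1]
opening: 0.04
grasp_force: 0.0
tool cm [ -4.16 -15.86   6.77] pos [ 0.4168 -0.3371  0.1277] q6 1.84 [[ 0.386 -0.923]
 [-0.923 -0.386]]
```

```bash
python3 -m jog '[[4,-0.4,-1.3,0,0,0,0],[4,-0.7,-2.7,0,0,0,0],[4,-0.8,-3,0,0,0,0],[4,-0.8,-3,0,0,0,0],[4,-0.8,-3,0,0,0,0],[4,-0.66,-2.86,0,0,0,0],[4,0,0,2,0,0,0],[4,0,0,3,0,0,0],[4,0,0,1.7,0,0,0],[4,0,0,0,0,0,0],[4,0,0,0,0,0,0]]'; python3 go.py "[.547,-.2374,.018]"
```

```text
t: 22.62
position: [0.5475, -0.2381, 0.061]
eef_rot: [-0.0, 0.832, -0.555, -0.001]
force: [0.3, -0.3, -0.1]
opening: 0.0396
grasp_force: 0.0
tool cm [-0.08  0.01  4.3 ] pos [ 0.5475 -0.2381  0.061 ] q6 2.14 [[ 0.385 -0.923]
 [-0.923 -0.385]]
```

```bash
python3 -m jog '[[4,0,0,1.5,0,0,0],[4,0,0,1.8,0,0,0],[4,0,0,0.7,0,0,0],[4,0,0,0.25,0,0,0],[4,0,0,0,0,0,0],[4,0,0,0,0,0,0],[2,0,0,0,0,0,0],[2,0,0,0,0,0,0],[2,0,0,0,0,0,0],[2,0,0,0,0,0,0],[2,0,0,0,0,0,0],[2,0,0,0,0,0,0]]' 20; python3 -m jog '[[2,0,0,-1,0,0,0],[2,0,0,-3,0,0,0],[2,0,0,-3,0,0,0],[2,0,0,-2.5,0,0,0],[2,0,0,0,0,0,0],[2,0,0,0,0,0,0]]'; python3 go.py "[.418,-.2678,.05]"
```

```text
t: 23.62
position: [0.548, -0.2385, 0.0197]
eef_rot: [0.0, 0.831, -0.556, 0.001]
force: [-1.1, 0.2, 5.1]
opening: 0.024
grasp_force: 20.0
t: 24.12
position: [0.548, -0.2384, 0.1152]
eef_rot: [-0.0, 0.831, -0.556, 0.001]
force: [0.2, 0.3, -2.6]
opening: 0.0242
grasp_force: 20.0
tool cm [-2.27 13.15  6.5 ] pos [ 0.548  -0.2384  0.1152] q6 2.14 [[ 0.383 -0.924]
 [-0.924 -0.383]]
```

```bash
python3 -m jog '[[2,-0.27,1.15,0,0,0,0],[2,-0.4,2.5,0,0,0,0],[2,-0.4,2.5,0,0,0,0],[2,-0.4,2.5,0,0,0,0],[2,-0.4,2.5,0,0,0,0],[2,-0.4,2,0,0,0,0],[2,0,0,2,0,0,0],[2,0,0,2.5,0,0,0],[2,0,0,2,0,0,0],[2,0,0,0,0,0,0],[2,0,0,0,0,0,0],[2,0,0,0,0,0,0]]'; python3 go.py "[.418,-.2678,.0312]"
```

```text
t: 25.12
position: [0.4177, -0.2676, 0.0494]
eef_rot: [-0.0, 0.831, -0.556, -0.0]
force: [1.0, 0.2, -1.6]
opening: 0.024
grasp_force: 20.0
tool cm [ 0.02 -0.02  1.82] pos [ 0.4177 -0.2676  0.0494] q6 1.94 [[ 0.383 -0.924]
 [-0.924 -0.383]]
```

```bash
python3 -m jog '[[2,0,0,0.8,0,0,0],[2,0,0,0.5,0,0,0],[2,0,0,0.3,0,0,0],[2,0,0,0.2,0,0,0],[2,0,0,0,0,0,0],[2,0,0,0,0,0,0]]'; python3 -m jog '[[3.4,0,0,0,0,0,0],[3.4,0,0,0,0,0,0],[3.4,0,0,0,0,0,0],[3.4,0,0,0,0,0,0],[3.4,0,0,-1,0,0,0],[3.4,0,0,-3,0,0,0],[3.4,0,0,-3,0,0,0],[4,0,0,-3,0,0,0],[4,3,-3,-3,0,0,0],[4,3,-3,-3,0,0,0],[4,3,-3,-3,0,0,0],[4,3,-3,0,0,0,0],[4,3,-3,0,0,0,0],[4,0,0,0,0,0,0],[4,0,0,0,0,0,0]]'
python3 - <<'E'
from h import *
p,d=capture("top");cv2.imwrite("pics/t2.png",cv2.resize(p[:,:,::-1][130:280,220:450],(800,522),interpolation=2))
p,d=capture("side");cv2.imwrite("pics/s2.png",cv2.resize(p[:,:,::-1][150:310,200:420],(800,582),interpolation=2))
E
```

```text
t: 25.62
position: [0.4177, -0.2676, 0.0311]
eef_rot: [0.0, 0.831, -0.556, 0.0]
force: [0.4, 0.2, -1.2]
opening: 0.0242
grasp_force: 20.0
t: 26.87
position: [0.5898, -0.3388, 0.2013]
eef_rot: [-0.0, 0.832, -0.555, -0.001]
force: [-0.7, -0.1, 0.3]
opening: 0.0403
grasp_force: 0.0
```

View pics/t2.png

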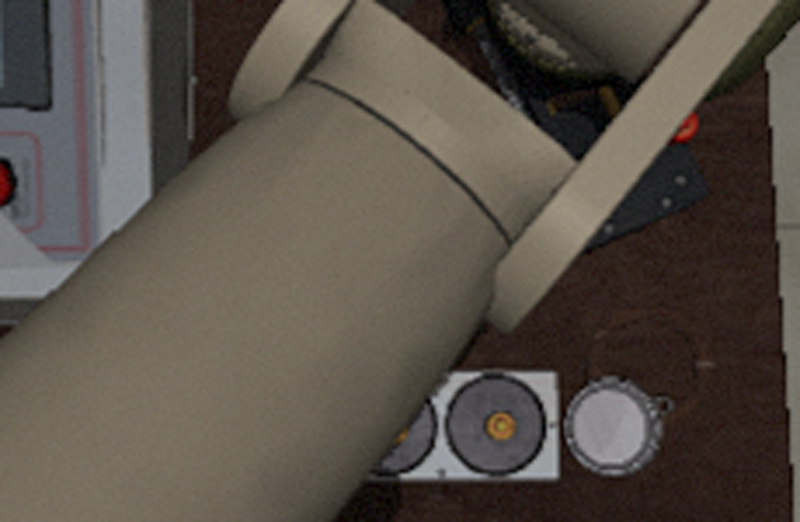

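View pics/s2.png

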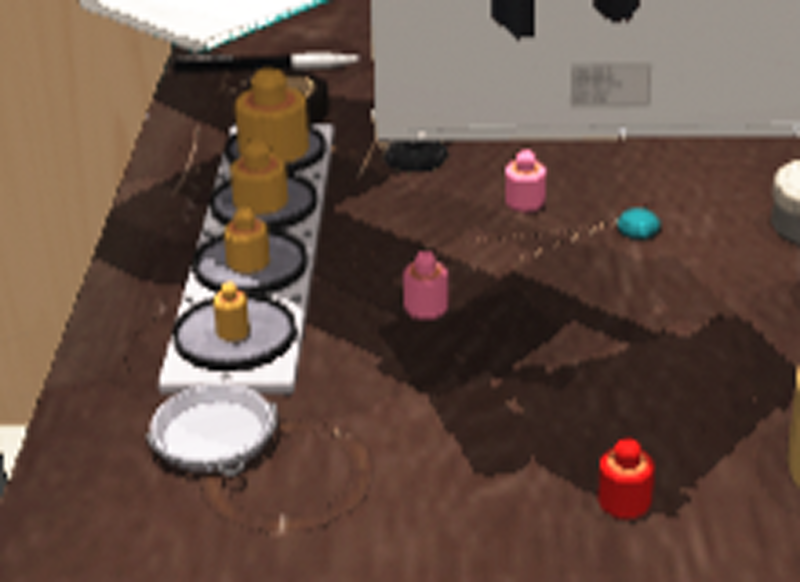

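All four weights stand centrally in their seats: 500, 200, 100 and 50 g, with the 50 next to the pan at (212,430). The button at (638,222) hasn't moved and the robot is clear.

```bash
python3 -c "
from plant import *
print(close_job())"
```

```text
the job is handed in; nothing more can be done
None
```

The job is handed in at about 27 s of the 88 s: the 50, 100, 200 and 500 g weights stand upright in seats 4, 3, 2 and 1, the 50 next to the pan, and the last pictures show the button unmoved and the robot clear; no verdict was returned.

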